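# Swing the rivet tray aside and point out the wide snap

## Task

The hanging steel tray is in the way above the two copper rivet snaps: push it gently with the fingers round to the robot's left (+y), out to its stop, and leave it there. Then point down at the wider of the two snaps for the fitter: bring the fingertips two to three centimetres above the middle of its top, hold there for about two seconds, and finish while still pointing at it. Do not grip anything, do not touch either snap, and leave the mallet, the dolly and the tin of rivets as they are.

Things in the scene. Friction and masses are not known exactly. Their poses are not given: they have to be found in the camera images.
- stand: fixed grey steel post on a square base plate (120 mm, 12 mm thick), the pivot of the swing arm. Origin on the pivot axis at the pedestal top, z up. Its -x axis points roughly towards the robot. The post is 34 mm thick; the arm turns on its top, 256 to 305 mm up.
- swing (a joint): angle (rad) of the swing arm about the post. 0: the arm points along the stand's -x axis (towards the robot); it grows as the arm swings to the stand's +y side (the robot's left), until the stop at 1.35. At 1.2 or more it is as good as at the stop. It moves stiffly (about 2 N at the tray's distance) and stays where it is left; it cannot tip or sway, only turn.
- tray_mid (a point): centre of the open steel tray under the swing arm, half-way up its 35 mm walls: 250 mm from the pivot axis, 147.5 mm above the pedestal. The tray is 160 mm along the arm, 200 mm across (side walls 100 mm either side of the arm's line). The arm, a 20 mm bar, and the V of rod that holds the tray lie over its middle line, at 262 to 282 mm. x points to the post, z up. Rivets in the tray are fixed.
- wide_snap_top (a point): centre of the top face of the wide rivet snap: an upright copper cylinder, 46 mm in diameter and 75 mm tall, standing loose on the pedestal, the top 20 mm slightly narrower (38 mm) with a round dark cup in its face. Under or near the tray.
- narrow_snap_top (a point): centre of the top face of the narrow rivet snap: same shape, copper and height (75 mm) but only 26 mm in diameter. Loose; it stands beside the wide one, on either side. Not to be touched.
- mallet: loose mallet lying to the robot's right: wooden barrel head 66 mm in diameter and 110 mm long along its y axis, red wooden handle 24 mm thick running 240 mm along its -x axis. Origin under the head's centre. Leave alone.
- dolly: loose stepped aluminium bucking dolly, 75 x 50 mm, 63 mm high, to the robot's left. Origin at the centre of its underside. Leave alone.
- tin: loose round open tin of big steel rivets, 104 mm in diameter, 45 mm high, to the robot's left, beyond the dolly. Origin at the centre of its underside. Leave alone.
Things that resemble listed ones, but are neither listed nor needed, are in the scene too. What is shaped like the part that bears wide_snap_top but turquoise or yellow is not meant.

How it is judged:
On the way, in this order (a step that is already met when the one before it is completed fails the run):
1. the tray is swung out to the left, within 0.2 rad of its stop (value of joint swing above 1.15 rad), for 0.3 s.
2. the fingertips dwell just above the wide snap's top for one and a half seconds (value of joint swing above 1.15 rad and horizontal distance between the grasp point and wide_snap_top below 0.022 m and z of the grasp point in the frame of wide_snap_top between 0.02 and 0.075 m), for 1.5 s.
At the end, for the whole second after the job is handed in: The tray rests within 0.2 rad of its left stop; the grasp point is still within 22 mm sideways of the wide snap's top centre and 20 to 75 mm above it (fingertips about 0 to 55 mm above it); both snaps have moved under 6 mm and the mallet, dolly and tin under 15 mm (all of step 2 and distance of each of wide_snap_top, narrow_snap_top from where it was at the start of the episode below 0.006 m and distance of each of mallet, dolly, tin from where it was at the start of the episode below 0.015 m and velocity of joint swing between -0.02 and 0.02 rad/s); the robot touches nothing.
It fails at once if the wide snap is touched by the robot (contact force between wide_snap and the fingers above 0.3 N or contact force between wide_snap and the arm above 0.3 N).
It fails at once if the narrow snap is touched by the robot (contact force between narrow_snap and the fingers above 0.3 N or contact force between narrow_snap and the arm above 0.3 N).
It fails at once if a snap is moved, tipped or lifted by more than 10 mm (distance of any of wide_snap_top, narrow_snap_top from where it was at the start of the episode above 0.01 m).
It fails at once if the mallet, dolly or tin is moved or lifted by more than 15 mm (distance of any of mallet, dolly, tin from where it was at the start of the episode above 0.015 m).
It fails at once if the tray or its arm is gripped or shoved hard (over 40 N) (contact force between swing and the fingers above 40 N or contact force between swing and the arm above 40 N).
It also fails if it takes over 53 s, if anything falls off the work surface, if the arm or the gripper's body presses on something with over 40 N, if the wrist force passes 120 N, or if a joint passes its speed limit or range.

## Robot

A 7-joint arm with a two-finger parallel gripper is mounted at the origin on the work surface. World frame = base frame: x ahead of the robot, y to its left, z up, the work surface at z = 0. Lengths are in m, angles in rad, forces in N, time in s.
With the tool pointing down it reaches from about 0.425 to 0.875 m from the base axis. Payload 4.7 kg.
Tool frame: the origin (TCP) lies on the centre line of the jaws, within the pads' length; the fingertips stand 11 mm ahead of it and the grasp point (between the pads) lies 8 mm behind it; z points along the fingers, y is the line along which they close (so a half turn about z gives the same grasp; the last joint's range is limited). The gripper opens to 85 mm and grips with 20 to 120 N. Pads are 22 mm wide; open, the fingers measure 114 mm over their backs; the gripper's body (76 mm by 85 mm) begins 54 mm behind the grasp point. The pads swing forward as they close: fully open they stand 13 mm farther back than shut.
Start: joints at [-1.236, 0.321, -0.07, 1.45, 0.023, 1.371, -0.057], TCP at [0.205, 0.617, 0.242] pointing down, gripper open.
Joint ranges: [-2.86, 2.86], [-0.3, 2.09], [-1.38, 1.24], [0.06, 2.45], [-1.56, 4.7], [0.09, 2.05], [-2.69, 2.69]. Speed limits (rad/s): [2.57, 2.57, 3.14, 3.14, 3.14, 3.14, 3.14].

## Interface

Orientations are given as a unit quaternion [x, y, z, w].
In Python, from cell import state, imaging, ticket gives the robot as it stands. The module is installed in compiled form; this text tells all that it offers.
- The arm moves only by the tool arm_command, never from a script. Its argument "plan" is a list that holds one entry, the list of rows, each a list of 5 numbers: the shift along the world's x, y, z in cm, then the turn about the world's z in degrees, then the opening, from -1 (shut) to 1 (fully open), so that 0 is half open. In form: [[[x, y, z, spin, hand], ...]]. A call has 1 to 8 rows; each row is the pose to reach, as a shift and turn from the pose commanded when the call began; what a row does not reach only later rows make up. A row lasts 1/12 s, in which the tool goes at most 41.7 mm and 7.16 degrees, less where a joint would pass 70% of its speed; a pose out of reach is approached as far as the arm can. A call with a gripper value outside its range is refused whole. The fingers move at their own pace and stop on an object; "squeeze" is the grip in N (left out, the last holds). Time passes only in rows, so rows that repeat a pose let the fingers close. It gives the time, the measured TCP pose, the force, the opening and the grip force at its end, in the units of the state.
- state(): the state, without advancing time (a new reading comes with each control period).
- imaging.grab_frame(name): name is "scene" or "top"; returns a dict with "frame" (420x560x3 uint8, blue, green, red), "intrinsics" (3x3 intrinsics, pixels), "k1" (the pictures are not rectified: a ray, as slopes to the right and down, at radius r is drawn at 1 + k1 r^2 times it, then the intrinsics apply), "extrinsics" (4x4, takes a point from world to camera coordinates). Camera axes: x right, y up, looking along -z (the intrinsics and any distortion apply to the point x, -y, -z); pixel columns grow to the right and rows downward; lengths in m; the calibration is good to about 2 mm. A picture is of the moment at which its call begins. There is no depth.
- ticket.sign_off(): hands the job in; it is judged then, once.
The state is a dict: "t": time; "qpos": joint angles; "dq": joint speeds; "effort": joint torques, N m; "eef_pos": TCP position; "tcp_rot": TCP orientation; "force": force on the tool from outside, world axes, zero at the start; "torque": the same for the moment, N m; "gripper_width": finger opening in m; "grip_force": force on a finger pad.
Only numpy, scipy, OpenCV 4.12 (cv2) and the standard library are available. Lean on these libraries where they do the work, as an engineer would, in place of code of your own. Each camera call takes 0.05 s, during which the arm holds its last target. There are 200 camera calls.

## Working session

There is one attempt and no reset: what is moved stays moved. The work goes in short steps, Python scripts to look and compute and a tool call to move; the robot and the scene stay as the last step left them, time stands still between calls to the robot, and variables do not carry over. Pictures are saved under pics/ and viewed, at most 10 in all, crops included, and the job is handed in when it is done.

Besides the shell and the picture viewer there is one more tool, called after "Call:" in YAML: its name, and indented under it one key for each argument. arm_command: Moves the arm, as the interface text tells. Its arguments: {"type":"object","properties":{"plan":{"type":"array","items":{"type":"array","items":{"type":"array","items":{"type":"number"}}}},"squeeze":{"type":"number"}},"required":["plan"]}

```bash
mkdir -p pics
cat > h.py <<'E'
import numpy as np, cv2
from cell import state, imaging, ticket
def ray(f,u,v):
    K=np.array(f["intrinsics"]);E=np.array(f["extrinsics"])
    p=cv2.undistortPoints(np.array([[[u,v]]],float),K,np.array([f["k1"],0,0,0,0.]))[0,0]
    d=E[:3,:3].T@np.array([p[0],-p[1],-1.]); return -E[:3,:3].T@E[:3,3], d
def onz(f,u,v,z):
    o,d=ray(f,u,v); return o+d*(z-o[2])/d[2]
def proj(f,P):
    E=np.array(f["extrinsics"]);K=np.array(f["intrinsics"])
    c=E[:3,:3]@np.array(P,float)+E[:3,3]; s=np.array([c[0],-c[1]])/-c[2]; s=s*(1+f["k1"]*(s@s))
    return K[:2,:2]@s+K[:2,2]
E
python3 - <<'E'
from h import *
import pickle
for n in("scene","top"):
    f=imaging.grab_frame(n); pickle.dump(f,open(n+"0.pkl","wb")); cv2.imwrite(f"pics/{n}0.png",f["frame"])
    print(n,onz(f,280,210,0),ray(f,280,210)[0],f["k1"])
s=state();print(s["t"],s["eef_pos"],s["tcp_rot"],s["gripper_width"])
E
```

```text
scene [0.45005319 0.04530833 0.        ] [ 1.3293695  -0.52694879  0.67975605] -0.0875110206455348
top [ 0.6172145  -0.05276406  0.        ] [ 0.38993573 -0.04401349  1.39302054] -0.017577382623184697
0.1 [0.20484465 0.61637398 0.2413471 ] [ 1.59708118e-01  9.87163897e-01 -8.64224303e-04 -1.07427039e-04] 0.0859536925878875
```

View pics/scene0.png

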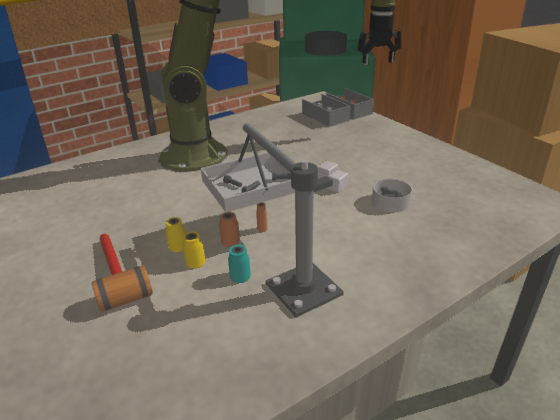

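View pics/top0.png

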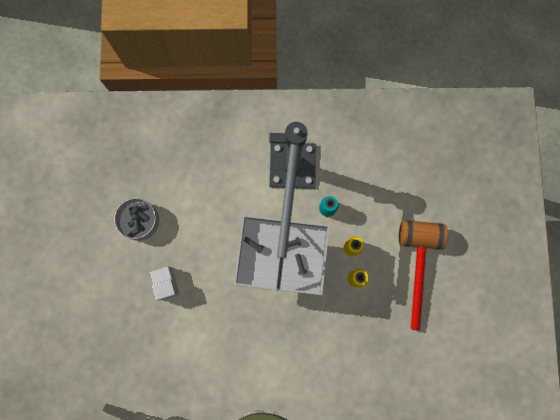

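Scene view: the stand is at (304,290) and the tray at (250,180). The upright cylinders are copper wide (229,230), copper narrow (262,218), yellow (176,235) and (194,250), and turquoise (239,263). Only the thicker copper one at (229,230) fits. The top view shows the tray (283,257) hiding both copper snaps, the post top (296,131), dolly (162,283), tin (137,219) and mallet (422,235).

Run:
```python
from h import *
import pickle
S=pickle.load(open("scene0.pkl","rb"));T=pickle.load(open("top0.pkl","rb"))
r=np.set_printoptions(precision=4,suppress=True)
# z check: yellow/turquoise snap blobs two-view triangulation of cups (approx)
def tri(a,b):
    o1,d1=ray(S,*a);o2,d2=ray(T,*b);d1/=np.linalg.norm(d1);d2/=np.linalg.norm(d2)
    A=np.stack([d1,-d2],1);s=np.linalg.lstsq(A,o2-o1,rcond=None)[0];p,q=o1+s[0]*d1,o2+s[1]*d2
    return (p+q)/2,np.linalg.norm(p-q)
print("turq",tri((238,249),(329,201)));print("yel",tri((193,237),(354,241)))
print("post top by top view z.305",onz(T,296,131,.305))
print("bolts z.012",[onz(T,*p,.012)[:2] for p in((278,149),(309,149),(276,180),(309,180))])
print("tray corners z.165",[onz(T,*p,.165)[:2] for p in((245,218),(328,226),(324,294),(237,284))])
print("bar end",onz(T,282,257,.282))
hsv=cv2.cvtColor(S["frame"],cv2.COLOR_BGR2HSV)
m=cv2.inRange(hsv,(3,90,40),(14,255,255));m[:195]=0;m[255:]=0;m[:,:205]=0;m[:,285:]=0
n,l,st,c=cv2.connectedComponentsWithStats(m)
for i in range(1,n):
    if st[i,4]>60:
        print(st[i],c[i])
for n,p in(("wide",(229,215)),("narrow",(262,206))): print(n,onz(S,*p,.075))
for n,p in(("dolly",(162,283)),("tin",(137,219)),): print(n,onz(T,*p,.05))
cv2.imwrite("pics/c1.png",cv2.resize(S["frame"][150:300,150:350],None,fx=4,fy=4,interpolation=cv2.INTER_CUBIC))
```

```text
turq (array([ 0.6247, -0.1752,  0.078 ]), np.float64(0.0033655682031747355))
yel (array([ 0.5252, -0.2338,  0.0753]), np.float64(0.002615314300761663))
post top by top view z.305 [ 0.7342 -0.0865  0.305 ]
bolts z.012 [array([ 0.7782, -0.0496]), array([ 0.7772, -0.1313]), array([ 0.6947, -0.0433]), array([ 0.6937, -0.1295])]
tray corners z.165 [array([0.5727, 0.0288]), array([ 0.5517, -0.1613]), array([ 0.3977, -0.1481]), array([0.4226, 0.0474])]
bar end [ 0.4733 -0.0538  0.282 ]
[257 204  10  28 250] [261.392 218.244]
[219 213  21  34 517] [228.8433 230.6692]
wide [ 0.4937 -0.1271  0.075 ]
narrow [ 0.5065 -0.043   0.075 ]
dolly [0.4305 0.2407 0.05  ]
tin [0.5908 0.3066 0.05  ]
```

View pics/c1.png

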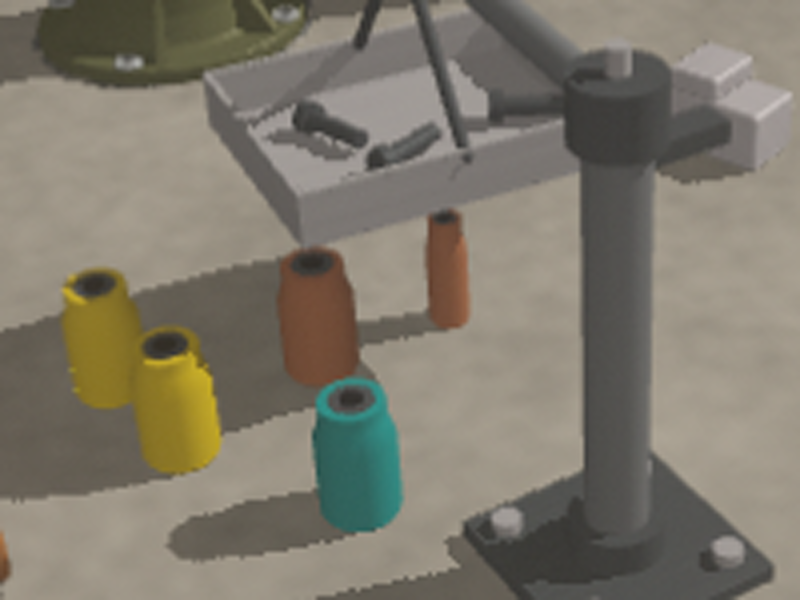

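Crop: at (315,262) is the thick copper snap, about twice as wide as the copper one at (447,215). The wide one is therefore at roughly (0.494, -0.127), and the arm points towards the robot. I will go over the swing arm, close the fingers, and come down outside the tray's right wall.

Call:
arm_command:
  plan:
    - [[2, -3, 2, 0, -1], [4, -6, 5, 0, -1], [6, -9, 8, 0, -1], [8, -12, 11, 0, -1], [10, -15, 14, 0, -1], [12, -18, 16, 0, -1], [14.5, -21, 17, 0, -1], [17, -24, 17, 0, -1]]

```text
t: 0.77
eef_pos: [0.3662, 0.3877, 0.4137]
tcp_rot: [0.159, 0.987, 0.002, 0.001]
force: [0.4, 0.6, 0.6]
gripper_width: -0.0003
grip_force: 0.0
```

Call:
arm_command:
  plan:
    - [[2.5, -3, 0, 0, -1], [5, -6, 0, 0, -1], [7, -9.5, 0, 0, -1], [8, -13, 0, 0, -1], [9, -17, 0, 0, -1], [10, -21, 0, 0, -1], [10, -25, 0, 0, -1], [10, -29, 0, 0, -1]]

```text
t: 1.43
eef_pos: [0.4656, 0.096, 0.4101]
tcp_rot: [0.16, 0.987, -0.0, -0.0]
force: [0.3, 0.1, 0.5]
gripper_width: -0.0001
grip_force: 0.0
```

Call:
arm_command:
  plan:
    - [[0, -4, 0, 0, -1], [0, -8, 0, 0, -1], [0, -12, 0, 0, -1], [0, -16, 0, 0, -1], [0, -20, 0, 0, -1], [0, -24, 0, 0, -1], [0, -28, 0, 0, -1], [0, -28.5, 0, 0, -1]]

```text
t: 2.1
eef_pos: [0.4633, -0.1953, 0.4109]
tcp_rot: [0.166, 0.986, -0.002, 0.0]
force: [-0.5, -0.5, 0.3]
gripper_width: -0.0001
grip_force: 0.0
```

Call:
arm_command:
  plan:
    - [[0, -1, 0, 0, -1], [0, -1, -4, 0, -1], [0, -1, -8, 0, -1], [0, -1, -12, 0, -1], [0, -1, -16, 0, -1], [0, -1, -20, 0, -1], [0, -1, -23.5, 0, -1], [0, -1, -25.5, 0, -1]]

```text
t: 2.77
eef_pos: [0.463, -0.1956, 0.1514]
tcp_rot: [0.16, 0.987, 0.0, -0.003]
force: [0.1, -0.5, 0.7]
gripper_width: 0.0003
grip_force: 0.0
```

Run:
```python
from h import *
f=imaging.grab_frame("scene");s=state();print(s["eef_pos"],s["force"],s["qpos"])
cv2.imwrite("pics/s1.png",f["frame"])
```

```text
[ 0.4614832  -0.19506449  0.14907276] [-1.58641691  1.45754575 -2.00029368] [-0.39956649  0.08839662  0.78698902  1.94838117 -0.06630318  1.14152975
  1.66386075]
```

View pics/s1.png

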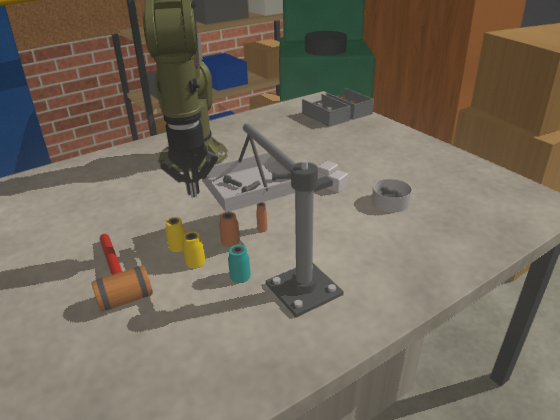

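Fingers at (193,190), just outside the tray's right wall and clear of everything. Pushing gently along the arc now.

Call:
arm_command:
  plan:
    - [[-0.4, 1.1, 0, 0, -1], [-0.8, 2.2, 0, 0, -1], [-1.1, 3.4, 0, 0, -1], [-1.4, 4.5, 0, 0, -1], [-1.6, 5.7, 0, 0, -1], [-1.8, 6.8, 0, 0, -1], [-1.9, 8.0, 0, 0, -1], [-2.0, 9.2, 0, 0, -1]]

```text
t: 3.48
eef_pos: [0.4463, -0.1052, 0.1568]
tcp_rot: [0.16, 0.987, -0.0, 0.001]
force: [0.5, -2.3, -0.8]
gripper_width: -0.0002
grip_force: 0.9
```

Run:
```python
from h import *
f=imaging.grab_frame("top");s=state();print(s["eef_pos"],s["force"])
cv2.imwrite("pics/t1.png",f["frame"])
```

```text
[ 0.4461215  -0.10221487  0.15661562] [-0.38515101  2.05441933 -0.5186098 ]
```

View pics/t1.png

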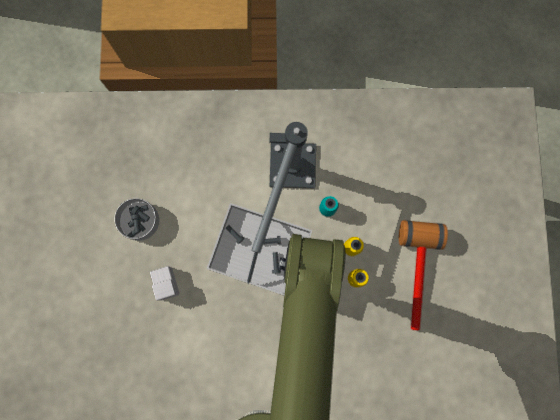

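The tray has swung part of the way and the force is about 2 N. The tool is at (320,260) and the tray at (258,250).

Call:
arm_command:
  plan:
    - [[0, 1.2, 0, 0, -1], [0, 2.3, 0, 0, -1], [0, 3.5, 0, 0, -1], [0.1, 4.7, 0, 0, -1], [0.3, 5.8, 0, 0, -1], [0.5, 7.0, 0, 0, -1], [0.7, 8.1, 0, 0, -1], [1.0, 9.2, 0, 0, -1]]

```text
t: 4.2
eef_pos: [0.456, -0.0121, 0.1559]
tcp_rot: [0.16, 0.987, -0.0, 0.0]
force: [-0.1, -2.2, -0.2]
gripper_width: -0.0
grip_force: 0.9
```

Call:
arm_command:
  plan:
    - [[0.4, 1.3, 0, 0, -1], [0.8, 2.5, 0, 0, -1], [1.3, 3.7, 0, 0, -1], [1.9, 4.9, 0, 0, -1], [2.4, 6.1, 0, 0, -1], [3.1, 7.2, 0, 0, -1], [3.8, 8.3, 0, 0, -1], [4.5, 9.4, 0, 0, -1]]

```text
t: 4.87
eef_pos: [0.5013, 0.0823, 0.1555]
tcp_rot: [0.16, 0.987, -0.0, -0.0]
force: [-0.8, -2.2, -0.4]
gripper_width: -0.0001
grip_force: 0.8
```

Run:
```python
from h import *
f=imaging.grab_frame("top");s=state();p=s["eef_pos"];print(p,s["force"],np.arctan2(p[1]+.087,.736-p[0]),np.hypot(p[1]+.087,.736-p[0]))
cv2.imwrite("pics/t2.png",f["frame"])
```

```text
[0.50259386 0.08532096 0.15565518] [1.42742585 2.36969675 0.51908252] 0.6359632118888311 0.2901257315804129
```

View pics/t2.png

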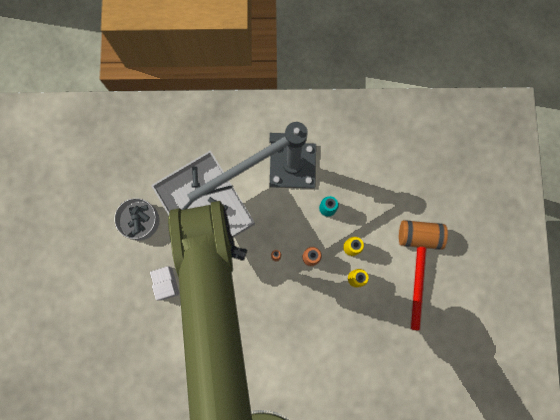

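The wide copper snap now shows at (312,256) and the narrow one at (276,255). The tray is about 60° round, so I will push on.

Call:
arm_command:
  plan:
    - [[0.7, 0.9, 0, 0, -1], [1.5, 1.8, 0, 0, -1], [2.2, 2.7, 0, 0, -1], [3.1, 3.5, 0, 0, -1], [3.9, 4.3, 0, 0, -1], [4.7, 5.0, 0, 0, -1], [5.2, 5.4, 0, 0, -1], [5.6, 5.7, 0, 0, -1]]

```text
t: 5.58
eef_pos: [0.5574, 0.1391, 0.1556]
tcp_rot: [0.159, 0.987, 0.0, -0.0]
force: [-2.2, -1.2, 0.0]
gripper_width: 0.0002
grip_force: 1.0
```

Run:
```python
from h import *
f=imaging.grab_frame("top");s=state();p=s["eef_pos"];print(p,s["force"],np.arctan2(p[1]+.087,.736-p[0]),np.hypot(p[1]+.087,.736-p[0]))
T=f
hsv=cv2.cvtColor(T["frame"],cv2.COLOR_BGR2HSV)
m=cv2.inRange(hsv,(3,90,40),(14,255,255));m[:240]=0;m[275:]=0;m[:,:262]=0;m[:,330:]=0
m=cv2.morphologyEx(m,cv2.MORPH_CLOSE,np.ones((7,7)))
n,l,st,c=cv2.connectedComponentsWithStats(m)
for i in range(1,n):
    if st[i,4]>20: print(st[i],c[i],onz(T,*c[i],.06))
pickle=__import__("pickle");pickle.dump(f,open("top3.pkl","wb"))
cv2.imwrite("pics/t3.png",cv2.resize(f["frame"][100:300,100:380],None,fx=2.8,fy=2.8,interpolation=cv2.INTER_CUBIC))
```

```text
[0.55786937 0.13959904 0.15565305] [0.68371545 1.30655205 0.17532948] 0.9045856018276525 0.2882319316918238
[303 247  19  19 215] [311.37674419 256.54883721] [ 0.49014174 -0.128201    0.06      ]
[271 250  10  11  90] [275.7        254.97777778] [ 0.49518923 -0.0402782   0.06      ]
```

View pics/t3.png

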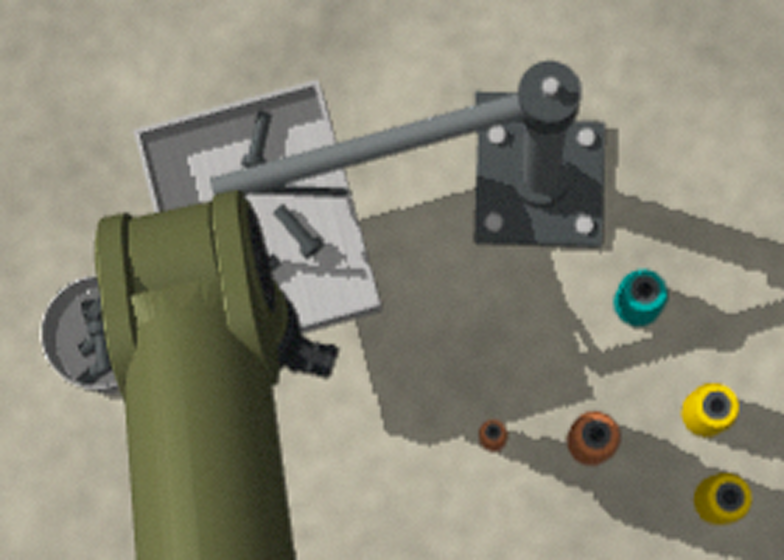

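Arm angle is about 1.31 rad in world, so swing is about 1.26. The wide cup is at crop (597,433) and the narrow at (493,431). I'll nudge slightly further and pause.

Call:
arm_command:
  plan:
    - [[0.3, 0.2, 0, 0, -1], [0.6, 0.4, 0, 0, -1], [0.8, 0.6, 0, 0, -1], [0.9, 0.7, 0, 0, -1], [0.9, 0.7, 0, 0, -1], [0.9, 0.7, 0, 0, -1], [0.9, 0.7, 0, 0, -1], [0.9, 0.7, 0, 0, -1]]

```text
t: 6.3
eef_pos: [0.5659, 0.1453, 0.1559]
tcp_rot: [0.16, 0.987, 0.0, 0.0]
force: [-0.1, 0.6, -0.3]
gripper_width: 0.0
grip_force: 0.0
```

Call:
arm_command:
  plan:
    - [[-0.5, -0.2, 0, 0, -1], [-2, -1, 0, 0, -1], [-4, -3, 0, 0, -1], [-5, -6, 1, 0, -1], [-6, -9, 3, 0, -1], [-7, -12, 5, 0, -1], [-8, -15, 5, 0, -1], [-8, -17, 5, 0, -1]]

```text
t: 6.97
eef_pos: [0.4845, -0.0281, 0.2072]
tcp_rot: [0.161, 0.987, 0.001, 0.001]
force: [1.0, 0.7, -0.9]
gripper_width: 0.0003
grip_force: 0.0
```

Run:
```python
from h import *
f=imaging.grab_frame("top");s=state();p=s["eef_pos"];print(p,s["force"])
W=onz(f,313.2,254.6,.075);print("cup top",W)
g=imaging.grab_frame("scene");print("scene",onz(g,228.2,215.6,.075))
print("delta cm",(np.array([*W[:2],.112])-p)*100)
q=s["tcp_rot"];print(q)
cv2.imwrite("pics/t4.png",np.hstack([cv2.resize(f["frame"],(400,300)),cv2.resize(g["frame"],(400,300))]))
```

```text
[ 0.48481517 -0.03186955  0.20684191] [-0.81448208 -3.50200228 -0.40495405]
cup top [ 0.49370757 -0.13180958  0.075     ]
scene [ 0.49485846 -0.12988908  0.075     ]
delta cm [ 0.88924023 -9.99400301 -9.48419132]
[ 1.63367436e-01  9.86564563e-01 -7.77526037e-05  1.19879783e-03]
```

View pics/t4.png

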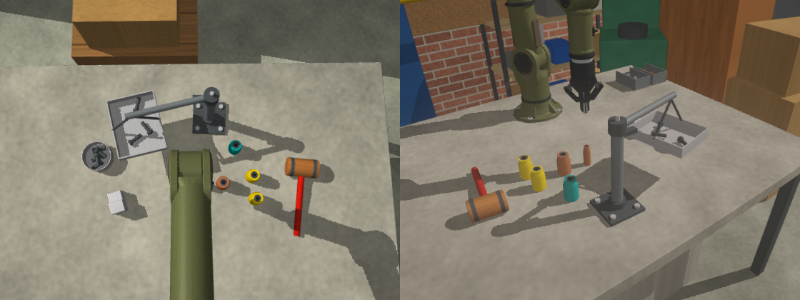

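The tray stays swung out at (135,125) in the left half, and the snaps are undisturbed. Both views put the wide snap top at (0.494, -0.131), so I'll move over it and lower.

Call:
arm_command:
  plan:
    - [[0.3, -3, 0, 0, -1], [0.6, -6, 0, 0, -1], [0.9, -9, 0, 0, -1], [0.9, -10, 0, 0, -1], [0.9, -10, 0, 0, -1], [0.9, -10, -1, 0, -1], [0.9, -10, -3, 0, -1], [0.9, -10, -5, 0, -1]]

```text
t: 7.73
eef_pos: [0.4953, -0.1219, 0.1547]
tcp_rot: [0.158, 0.987, 0.001, 0.0]
force: [-0.3, -0.2, 0.3]
gripper_width: -0.0001
grip_force: 0.0
```

Run:
```python
from h import *
g=imaging.grab_frame("scene");s=state();p=np.array(s["eef_pos"]);print(p,s["dq"])
print("target delta cm",(np.array([.494,-.131,.112])-p)*100, "tip px",proj(g,p-[0,0,.011]),"snap px",proj(g,[.494,-.131,.075]))
cv2.imwrite("pics/c5.png",cv2.resize(g["frame"][130:280,150:350],None,fx=4,fy=4,interpolation=cv2.INTER_CUBIC))
```

```text
[ 0.4922739  -0.12122729  0.15041868] [-0.0063895  -0.01730783 -0.00533967 -0.00458243  0.03489934  0.10995245
 -0.03390841]
target delta cm [ 0.17261007 -0.97727082 -3.84186762] tip px [228.55206345 190.47733726] snap px [227.61127853 215.59147168]
```

View pics/c5.png

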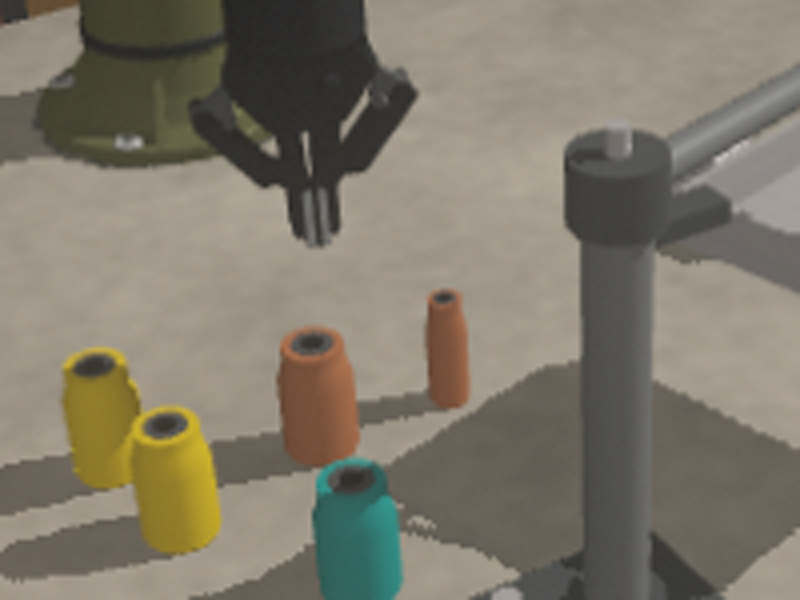

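The fingertip at crop (316,242) matches the computed pixel, and it sits over the wide snap's cup at (313,343). Next I lower with a 1 cm correction in y, then hold.

Call:
arm_command:
  plan:
    - [[0, -0.5, 0, 0, -1], [0.1, -0.9, 0, 0, -1], [0.1, -0.9, -1, 0, -1], [0.1, -0.9, -2, 0, -1], [0.1, -0.9, -2.8, 0, -1], [0.1, -0.9, -3.5, 0, -1], [0.1, -0.9, -3.7, 0, -1], [0.1, -0.9, -3.7, 0, -1]]

```text
t: 8.45
eef_pos: [0.4951, -0.1337, 0.1178]
tcp_rot: [0.16, 0.987, -0.0, -0.001]
force: [-0.6, 0.4, -0.4]
gripper_width: -0.0001
grip_force: 0.0
```

Call:
arm_command:
  plan:
    - [[0, 0, 0, 0, -1], [0, 0, 0, 0, -1], [0, 0, 0, 0, -1], [0, 0, 0, 0, -1], [0, 0, 0, 0, -1], [0, 0, 0, 0, -1], [0, 0, 0, 0, -1], [0, 0, 0, 0, -1]]

```text
t: 9.12
eef_pos: [0.4957, -0.1338, 0.1187]
tcp_rot: [0.16, 0.987, 0.0, 0.0]
force: [1.2, 1.6, -0.1]
gripper_width: -0.0
grip_force: 0.0
```

Call:
arm_command:
  plan:
    - [[-0.1, 0.2, -0.6, 0, -1], [-0.1, 0.2, -0.6, 0, -1], [-0.1, 0.2, -0.6, 0, -1], [-0.1, 0.2, -0.6, 0, -1], [-0.1, 0.2, -0.6, 0, -1], [-0.1, 0.2, -0.6, 0, -1], [-0.1, 0.2, -0.6, 0, -1], [-0.1, 0.2, -0.6, 0, -1]]

```text
t: 9.78
eef_pos: [0.4948, -0.1318, 0.1128]
tcp_rot: [0.16, 0.987, 0.0, 0.0]
force: [-0.2, -0.1, 0.1]
gripper_width: 0.0002
grip_force: 0.0
```

Call:
arm_command:
  plan:
    - [[0, 0, 0, 0, -1], [0, 0, 0, 0, -1], [0, 0, 0, 0, -1], [0, 0, 0, 0, -1], [0, 0, 0, 0, -1], [0, 0, 0, 0, -1], [0, 0, 0, 0, -1], [0, 0, 0, 0, -1]]

```text
t: 10.45
eef_pos: [0.4947, -0.1318, 0.1127]
tcp_rot: [0.16, 0.987, 0.0, 0.0]
force: [-0.3, -1.0, -0.0]
gripper_width: -0.0003
grip_force: 0.0
```

Call:
arm_command:
  plan:
    - [[0, 0, 0, 0, -1], [0, 0, 0, 0, -1], [0, 0, 0, 0, -1], [0, 0, 0, 0, -1], [0, 0, 0, 0, -1], [0, 0, 0, 0, -1], [0, 0, 0, 0, -1], [0, 0, 0, 0, -1]]

```text
t: 11.12
eef_pos: [0.4947, -0.1318, 0.1127]
tcp_rot: [0.16, 0.987, 0.0, 0.0]
force: [-1.0, 0.4, -0.3]
gripper_width: -0.0001
grip_force: 0.0
```

Call:
arm_command:
  plan:
    - [[0, 0, 0, 0, -1], [0, 0, 0, 0, -1], [0, 0, 0, 0, -1], [0, 0, 0, 0, -1], [0, 0, 0, 0, -1], [0, 0, 0, 0, -1], [0, 0, 0, 0, -1], [0, 0, 0, 0, -1]]

```text
t: 11.78
eef_pos: [0.4947, -0.1318, 0.1127]
tcp_rot: [0.16, 0.987, 0.0, 0.0]
force: [0.9, -0.6, -0.3]
gripper_width: -0.0
grip_force: 0.0
```

Run:
```python
from h import *
g=imaging.grab_frame("scene");s=state();p=np.array(s["eef_pos"]);print(s["t"],p,s["force"])
cv2.imwrite("pics/c6.png",cv2.resize(g["frame"][100:290,130:400],None,fx=2.9,fy=2.9,interpolation=cv2.INTER_CUBIC))
```

```text
11.8333 [ 0.49471251 -0.1317713   0.11268672] [ 0.2692488  -0.06125668  0.88729921]
```

View pics/c6.png

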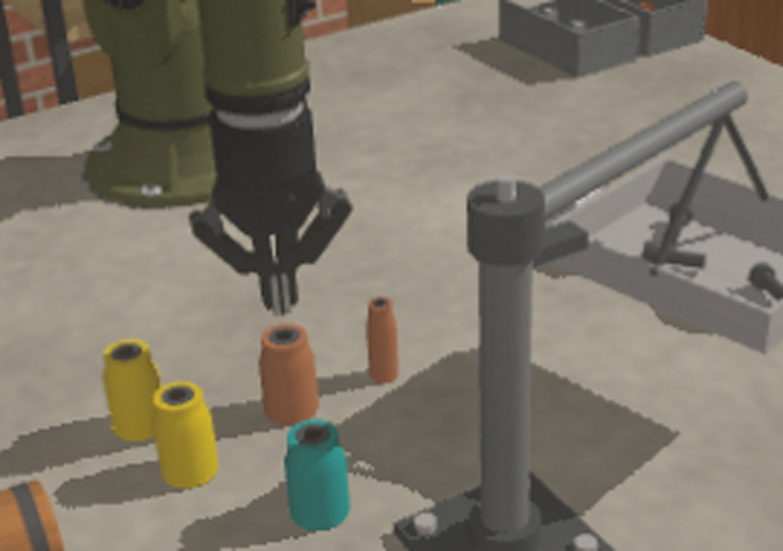

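The fingertips at (281,310) are just above the wide copper snap's cup at (285,335), and the tray is out to the left. I have held there for over 2 s.

```bash
python3 -c "
from cell import ticket; print(ticket.sign_off())"
```

```text
the job is handed in; nothing more can be done
None
```

I swung the tray out to the left to about its stop and left it there; the fingertips held about 27 mm above the wide copper snap for over two seconds, and I handed the job in (no verdict returned) still pointing at it, having gripped nothing and with no sign of either snap, the mallet, dolly or tin being touched.

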